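Load a glasses case into the marking machine's nest

TASK

Load the blue glasses case into the marking machine: tip it end-down over the front lip and in under the head, push the sprung backstop back with it, and lower its other end behind the lip, gently and without letting it drop, so that it lies level on the nest floor, held between the backstop and the lip. Let go of it, and leave the red case and everything else on the bench where it is.

Things in the scene. Friction and masses are not known exactly. Their poses are not given: they have to be found in the camera images.
- blue_case_mid (a point): centre of the blue hard glasses case that is to be loaded: rigid, closed, 150 mm long (its x axis), 50 mm wide (y), 40 mm high (z up), edges rounded 5 mm, 0.16 kg +-40 percent; lies flat on the bench. Both ends are alike: either may go in first. The point is its centre, 20 mm above its underside.
- nest (a point): nest of the fixed case-marking machine: point on the nest floor (12 mm above the bench), mid-width, at the inner face of the blue front lip; x points into the machine, away from the robot, z up. Lip: x -8 to 0 mm, 40 mm above the nest floor, y -86 to 86. From the lip to x = 72 the nest is open above, with side walls 26 mm above its floor, their inner faces at y = +-80 mm.
- lintel (a point): mid-width of the lower front edge of the white machine head (orange stripe), 72 mm behind the lip's inner face, 72 mm above the nest floor; axes as the nest. The head's flat underside runs from here 152 mm inward; its front face rises upright from here by 126 mm, 176 mm wide. Under it two metal guides 68 mm apart, flared at their mouths, form the lane for the case.
- backstop (a joint): orange sprung plate closing the lane's far end, 60 mm wide, 2 to 58 mm above the nest floor; slides along the nest's x. 0 = at rest, its face 138 mm from the lip's inner face; metres pushed in, up to 0.040. Pushes back with 4 N plus 250 N/m, damped (40 N s/m). With the case level behind the lip it is in by about 12 mm and presses the case against the lip.
- red_case_mid (a point): centre of a second case of the same size and make, red: a bystander, to be left alone.
- glasses_a: dark spectacles standing on the bench, 140 mm, origin under the middle of the front: a bystander (origin at its underside).
- glasses_b: copper-coloured spectacles, as the dark ones: a bystander (origin at its underside).
- screwdriver: small screwdriver, 150 mm, lying: a bystander (origin at its underside).
- tape: ring of yellow tape, 90 mm across, 18 mm high, lying flat: a bystander (origin at its underside).
- cleaner: green lens-cleaner bottle, 48 mm across, 120 mm high, standing: a bystander (origin at its underside).
- pencup: grey cup of pens, 72 mm across, 95 mm high: a bystander (origin at its underside).
- keyblock: black hex-key block, 90 x 45 x 22 mm: a bystander (origin at its underside).
- blue_case: the blue case itself (origin at the centre of its underside, axes as above).

How it is judged:
By the outcome, as a careful person would: the job done as asked, in the order asked, and still so for the second after the job is handed in, with the robot touching nothing.
It also fails if it takes over 46 s, if anything falls off the work surface, if the arm or the gripper's body presses on something with over 40 N, if the wrist force passes 120 N, or if a joint passes its speed limit or range.

ROBOT

A 6-joint arm with a two-finger parallel gripper is mounted at the origin on the work surface. World frame = base frame: x ahead of the robot, y to its left, z up, the work surface at z = 0. Lengths are in m, angles in degrees, forces in N, time in s.
With the tool pointing down it reaches from about 0.25 to 0.725 m from the base axis. Payload 9.7 kg.
Tool frame: the origin (TCP) lies between the finger pads; the fingertips stand 11 mm ahead of it and the grasp point (between the pads) lies 8 mm behind it; y points along the fingers, x is the direction in which the jaws open and shut, and the axes are right-handed (so a half turn about y gives the same grasp; the last joint's range is limited). The gripper opens to 85 mm and grips with 20 to 120 N. Pads are 22 mm wide; open, the fingers measure 114 mm over their backs; the gripper's body (76 mm by 85 mm) begins 54 mm behind the grasp point. The pads swing forward as they close: fully open they stand 13 mm farther back than shut.
Start: joints at [-68.984, 4.979, 10.078, 95.1, 0, 90], TCP at [0.197, -0.513, 0.242] pointing down, gripper open.
Joint ranges: [-179.16, 179.16], [-48.56, 103.87], [-65.8, 70.77], [-126.05, 130.52], [-82.76, 87.17], [-180, 180]. Speed limits (degrees/s): [127.2, 127.2, 147.25, 180, 180, 180].

INTERFACE

Orientations are given as [roll, pitch, yaw] about the fixed x, y, z axes, in that order (R = Rz(yaw) Ry(pitch) Rx(roll)).
In Python, from workcell import bot, vision gives the robot as it stands. The module is installed in compiled form; this text tells all that it offers.
- The arm moves only by the shell command python3 -m crank 'ROWS' [OPENING] [FORCE]. ROWS is text: rows parted by semicolons, each of 6 numbers parted by spaces: the shift along the tool's x, y, z in m, then the turn, a rotation vector about the tool's x, y, z in rad. A call has 1 to 8 rows; each row is the pose to reach, as a shift and turn from the pose commanded when the call began, along the tool's axes at that moment; what a row does not reach only later rows make up. A row lasts 1/10 s, in which the tool goes at most 50 mm and 8.59 degrees, less where a joint would pass 70% of its speed; a pose out of reach is approached as far as the arm can. A call with a gripper value outside its range is refused whole. OPENING is the gripper's target within -1 to 1 (shut at 1, half-way at 0, fully open at -1), set as the call begins (- or left out, the last holds). The fingers move at their own pace and stop on an object; FORCE is the grip in N (left out, the last holds). Time passes only in rows, so rows that repeat a pose let the fingers close. It gives the time, the measured TCP pose, the force and the opening at its end, in the units of the state.
- bot.get_obs(): the state, without advancing time (a new reading comes with each control period).
- vision.camera(name): name is "side" or "top"; returns the picture (384x512x3 uint8, red, green, blue); there is no depth.
- vision.get_calibration(name): a dict with "fx", "fy", "cx", "cy" (pixels), "rvec" (rotation vector, rad) and "tvec" (3), from world to camera coordinates, as OpenCV has them. Camera axes: x right, y down, z forward; pixel columns grow to the right and rows downward; lengths in m; the calibration is good to about 2 mm. A picture is of the moment at which its call begins. get_calibration takes no time and is no camera call.
- bot.job_done(): hands the job in, once; it reports no verdict.
The state is a dict: "time": time; "q": joint angles; "qd": joint speeds; "joint_efforts": joint torques, N m; "ee_pos": TCP position; "tcp_rot": TCP orientation; "wrist_force": force on the tool from outside, world axes, zero at the start; "torque": the same for the moment, N m; "opening": finger opening in m.
Only numpy, scipy, OpenCV 4.12 (cv2) and the standard library are available. Lean on these libraries where they do the work, as an engineer would, in place of code of your own. Each camera call takes 0.05 s, during which the arm holds its last target. There are 200 camera calls.

## Working session

There is one attempt and no reset: what is moved stays moved. The work goes in short steps, Python scripts to look and compute and a shell command to move; the robot and the scene stay as the last step left them, time stands still between calls to the robot, and variables do not carry over. Pictures are saved under pics/ and viewed, about 8 in all and at most 12, crops included, and the job is handed in when it is done.

```bash
mkdir -p pics; python3 - <<'E'
from workcell import bot, vision
import cv2
for n in("top","side"):
    im=vision.camera(n); cv2.imwrite(f"pics/{n}0.png",cv2.resize(im[:,:,::-1],(800,600),interpolation=cv2.INTER_CUBIC))
    c=vision.get_calibration(n); print(n,c)
print(bot.get_obs())
E
```

```text
top {'fx': 465.22894089289235, 'fy': 465.22894089289235, 'cx': 255.37796933951427, 'cy': 188.20848123758083, 'rvec': array([ 2.22356616, -2.16142573,  0.11929345]), 'tvec': array([-0.01789446,  0.57934101,  1.19375386])}
side {'fx': 477.4916780361451, 'fy': 477.4916780361451, 'cx': 253.91751710285595, 'cy': 203.8770065122922, 'rvec': array([ 0.419106  , -2.64251179,  1.34762222]), 'tvec': array([0.53502913, 0.15695694, 1.21076712])}
{'time': 0.1, 'q': array([-6.89850659e+01,  5.00806033e+00,  1.00395487e+01,  9.50984008e+01,
        2.64540815e-04,  8.99990364e+01]), 'qd': array([ 0.04516393, -0.11297226,  0.01917104, -0.07232453,  0.00799633,
       -0.0109479 ]), 'joint_efforts': array([-9.64726605e-04, -5.21560013e+01,  4.65653908e+01,  1.59212505e-02,
        3.88225899e-06,  9.48496279e-06]), 'ee_pos': array([ 0.19717258, -0.5132487 ,  0.24165784]), 'tcp_rot': array([-8.99997343e+01,  6.69123979e-02, -6.89841023e+01]), 'wrist_force': array([-0.48007143, -0.45593325,  0.64733102]), 'torque': array([ 0.03144142, -0.03755663, -0.00959395]), 'opening': 0.08535983006481247}
```

View pics/top0.png

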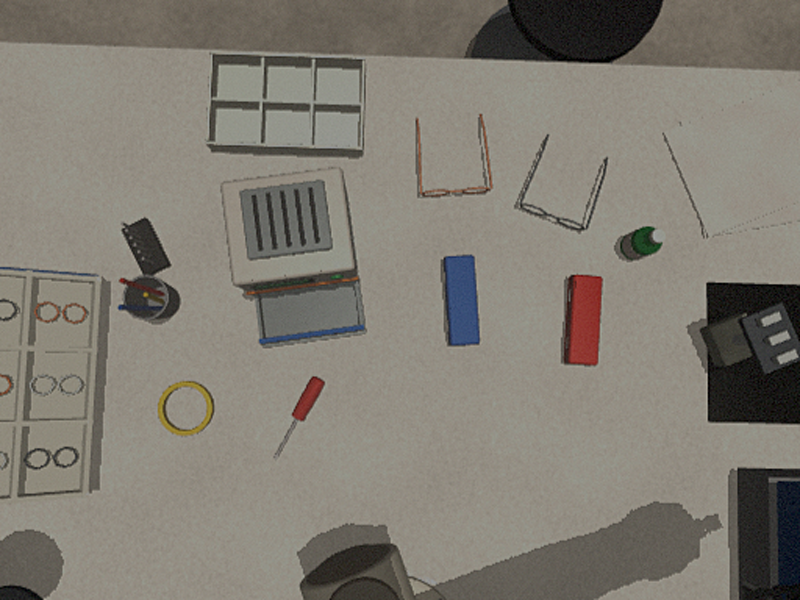

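View pics/side0.png

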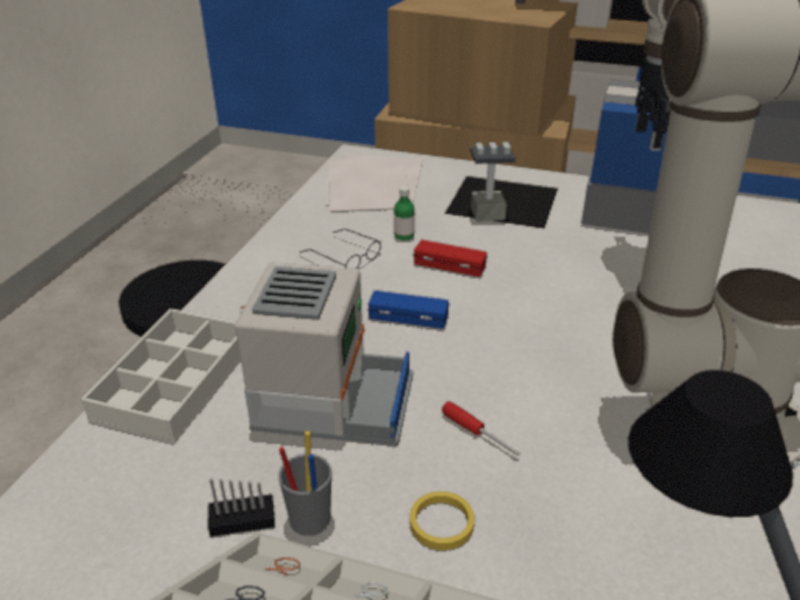

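The top view shows the blue case at about (461,300) and the lip running from (262,343) to (365,328), with the red case to the right of the blue one. I'll enlarge this area to measure it.

```bash
cat > h.py <<'E'
import numpy as np, cv2
from workcell import vision
def cal(n):
    c=vision.get_calibration(n); R=cv2.Rodrigues(c["rvec"])[0]
    return np.array([[c["fx"],0,c["cx"]],[0,c["fy"],c["cy"]],[0,0,1.]]),R,np.array(c["tvec"]),c["rvec"]
def back(n,px,z):
    K,R,t,_=cal(n); d=R.T@np.linalg.solve(K,[px[0],px[1],1]); o=-R.T@t
    return o+d*(z-o[2])/d[2]
def proj(n,P):
    K,R,t,rv=cal(n); return cv2.projectPoints(np.array(P,float).reshape(-1,1,3),rv,t,K,None)[0][:,0]
def crop(n,x0,y0,w,h,s,name):
    im=vision.camera(n)[y0:y0+h,x0:x0+w,::-1]; cv2.imwrite("pics/"+name,cv2.resize(im,None,fx=s,fy=s,interpolation=cv2.INTER_CUBIC))
E
python3 - <<'E'
from h import *
crop("top",140,100,180,130,4.4,"t1.png")
# blue mask of top
im=vision.camera("top").astype(int)
m=((im[:,:,2]-im[:,:,0]>40)).astype(np.uint8)
n,l,s,c=cv2.connectedComponentsWithStats(m)
for i in range(1,n):
    if s[i,4]>60:
        r=cv2.minAreaRect(np.argwhere(l==i)[:,::-1].astype(np.float32)); print(s[i],c[i],r,cv2.boxPoints(r).tolist())
E
```

```text
[ 285  164   22   57 1010] [295.33861386 191.74059406] ((295.30975341796875, 191.64605712890625), (56.408111572265625, 18.09316635131836), 86.18592071533203) [[284.4071044921875, 164.1062469482422], [302.460205078125, 162.90269470214844], [306.21240234375, 219.1858673095703], [288.1593017578125, 220.38941955566406]]
[166 208  67  12 178] [198.80898876 213.55617978] ((199.00376892089844, 213.5272674560547), (2.586284637451172, 66.8857421875), 82.09283447265625) [[165.70095825195312, 216.8470916748047], [231.95077514648438, 207.64573669433594], [232.30657958984375, 210.2074432373047], [166.0567626953125, 219.40879821777344]]
```

View pics/t1.png

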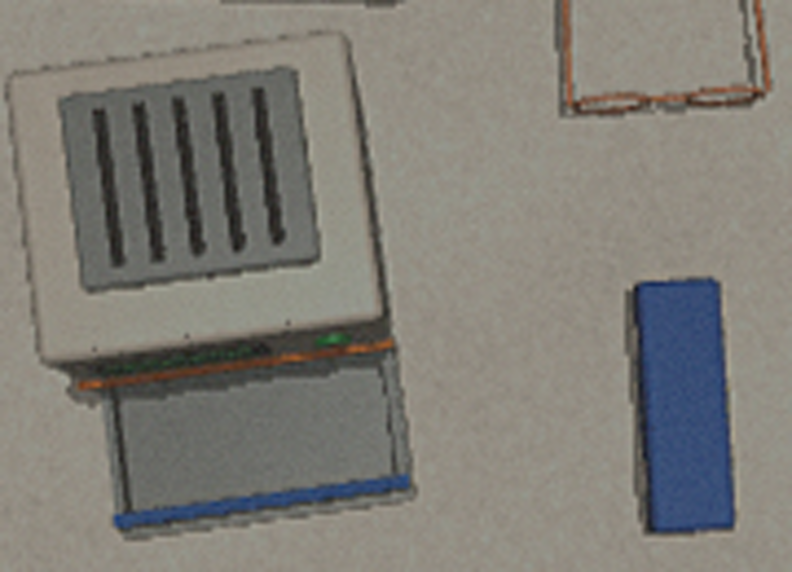

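```bash
cat > fit.py <<'E'
from h import *
from scipy.optimize import minimize
from scipy.spatial.transform import Rotation as Ro
D=np.random.default_rng(0).normal(size=(60,3)); D/=np.linalg.norm(D,axis=1)[:,None]
S=np.array([[a,b,c] for a in(-1,1) for b in(-1,1) for c in(-1,1)])*[.07,.02,.015]
BOX=(S[:,None]+.005*D).reshape(-1,3)
def masks(n,x0=0):
    im=vision.camera(n).astype(int); m=((im[:,:,2]-im[:,:,0]>35)).astype(np.uint8); return m
def comp(m,p):
    n,l=cv2.connectedComponents(m); return (l==l[int(p[1]),int(p[0])]).astype(np.uint8)
def sil(n,P):
    h=cv2.convexHull(proj(n,P).astype(np.float32)); a=np.zeros((384,512),np.uint8)
    cv2.fillPoly(a,[np.round(h*64).astype(np.int32)],1,shift=6); return a
E
python3 - <<'E'
from fit import *
ms={"top":comp(masks("top"),(295,191)),"side":comp(masks("side"),(262,198))}
def cost(v,names):
    P=Ro.from_euler('z',v[2]).apply(BOX)+[v[0],v[1],.02]
    return sum((sil(n,P)!=ms[n]).sum() for n in names)
p=back("top",(295.3,191.6),.04); print(p)
for names in(["top"],["side"],["top","side"]):
    r=min((minimize(cost,[p[0],p[1],a],args=(names,),method="Nelder-Mead",options=dict(initial_simplex=[[p[0],p[1],a],[p[0]+.01,p[1],a],[p[0],p[1]+.01,a],[p[0],p[1],a+.1]])) for a in (-.1,0,.1)),key=lambda r:r.fun)
    print(names,r.x[:2],np.degrees(r.x[2]),r.fun,[int(m.sum()) for m in ms.values()])
C=lambda x,y:(140+(x+.5)/4.4-.5,100+(y+.5)/4.4-.5)
L=[(-8,86,115,527),(-8,-86,412,487),(0,86,115,515),(0,-86,410,475)]
W=np.array([back("top",C(a,b),.052)[:2] for _,_,a,b in L]);print("lip",W,np.linalg.norm(W[0]-W[1]))
st=np.array([back("top",C(a,b),.084+.003)[:2] for a,b in[(78,388),(395,346)]]);print("stripe",st,np.linalg.norm(st[0]-st[1]))
ht=np.array([back("top",C(a,b),.084+.126)[:2] for a,b in[(42,362),(388,318),(8,74),(343,35)]]);print("headtop",ht)
def res(v):pass
mod=np.array([[l[0],l[1]] for l in L]+[[72,88],[72,-88],[72,88],[72,-88]])/1e3
obs=np.vstack([W,st,ht[:2]])
w=np.array([1]*6+[.5]*2)[:,None]
A=(w*mod).sum(0)/w.sum();B=(w*obs).sum(0)/w.sum()
U,s,V=np.linalg.svd((w*(mod-A)).T@(obs-B));R=(U@V).T
print("nest",B-R@A,np.degrees(np.arctan2(R[1,0],R[0,0])));print((obs-B-(mod-A)@R.T)*1e3)
E
```

```text
[ 0.57253055 -0.10455067  0.04      ]
['top'] [ 0.572529   -0.10609779] 4.423273230317289 166.0 [1024, 863]
['side'] [ 0.57438525 -0.10142419] 8.150417557989261 145.0 [1024, 863]
['top', 'side'] [ 0.57291355 -0.1047141 ] 5.548482084724367 326.0 [1024, 863]
lip [[0.49154982 0.22373002]
 [0.51931    0.05400239]
 [0.49842856 0.22402404]
 [0.52620838 0.05537238]] 0.17198283386330304
stripe [[0.56831463 0.24195931]
 [0.59730193 0.06533985]] 0.17898239700906346
headtop [[0.57139779 0.23780937]
 [0.59883232 0.06556057]
 [0.71720152 0.26158333]
 [0.7431243  0.09308523]]
nest [0.51270654 0.14046513] 9.455718340951782
[[ 0.86311322 -0.2523364 ]
 [ 0.36622988 -0.3169498 ]
 [-0.149447   -1.27259513]
 [-0.62669865 -0.26124216]
 [-0.956535    2.86131238]
 [-0.88344857 -0.14948698]
 [ 2.12662866 -1.28863195]
 [ 0.64694358  0.07122813]]
```

```bash
cat > plan.py <<'E'
from h import *
from scipy.spatial.transform import Rotation as Ro
from workcell import bot
PHI=np.radians(35); S_,H_=.025,.027; SGN=1
NEST=(np.array([.5127,.1405,.012]),np.radians(9.46))
CASE=(np.array([.5727,-.1053,0.]),np.radians(5.0))
def tcp(frame,xr,zr,th=0,back=0,y=0,dpsi=0):
    """case rear-bottom edge at (xr,zr), nose down th deg, in frame; back = withdrawn along tool"""
    o,psi=frame; th=np.radians(th)
    d=np.array([np.cos(th),0,-np.sin(th)]); n=np.array([np.sin(th),0,np.cos(th)])
    f=PHI-th; a=np.array([np.sin(f),0,-np.cos(f)])
    g=np.array([xr,y,zr])+S_*d+H_*n+(.008-back)*a
    x=np.array([0,1.,0])*SGN; Rl=np.column_stack([x,a,np.cross(x,a)])
    Z=Ro.from_euler('z',psi)
    return o+Z.apply(g), Z*Ro.from_matrix(Rl)
def cur():
    o=bot.get_obs(); return o["ee_pos"],Ro.from_euler('xyz',o["tcp_rot"],degrees=True),o
def row(T,ref=None):
    p,R=ref if ref else cur()[:2]
    return np.round(np.r_[R.inv().apply(T[0]-p),(R.inv()*T[1]).as_rotvec()],4)
E
python3 - <<'E'
from plan import *
C=lambda x,y:(140+(x+.5)/4.4-.5,100+(y+.5)/4.4-.5)
W=np.array([back("top",C(*p),.038)[:2] for p in[(637,284),(717,280),(735,527),(651,530)]])
print(W, W.mean(0),[np.degrees(np.arctan2(*(W[a]-W[b])[::-1])) for a,b in((0,3),(1,2))],np.linalg.norm(W[0]-W[3]),np.linalg.norm(W[0]-W[1]))
p,R,o=cur()
for back_ in(.08,0):
    T=tcp(CASE,-.075,0,back=back_);print(T[0],T[1].as_matrix().round(2).tolist(),row(T))
E
```

```text
[[ 0.64342928 -0.07486431]
 [ 0.64728529 -0.12225964]
 [ 0.50166578 -0.13561065]
 [ 0.49855063 -0.08628974]] [ 0.57273274 -0.10475608] [np.float64(4.50912992954759), np.float64(5.238471527761408)] 0.14532847295395768 0.047551927373328
[ 0.48174991 -0.1132571   0.08597895] [[-0.09, 0.57, -0.82], [1.0, 0.05, -0.07], [-0.0, -0.82, -0.57]] [-0.2714  0.1562  0.4091 -0.1221 -2.7397 -0.8638]
[ 0.52746142 -0.10925786  0.02044678] [[-0.09, 0.57, -0.82], [1.0, 0.05, -0.07], [-0.0, -0.82, -0.57]] [-0.2587  0.2217  0.4532 -0.1221 -2.7397 -0.8638]
```

```bash
python3 -m crank '0 -0.03 0.05 0 -0.14 0;0 -0.03 0.05 0 -0.14 0'; python3 -c "
from plan import *
import plan
p,R,o=cur();print(o['q'])
for s in (1,-1):
    plan.SGN=s;print(row(tcp(CASE,-.075,0,back=.08)))"
```

```text
time: 0.5
ee_pos: [0.2461, -0.4949, 0.2745]
tcp_rot: [-90.0, -0.1, -60.7]
wrist_force: [0.1, -1.4, 0.8]
opening: 0.0853
[-6.35820277e+01  6.07707204e+00  1.48749367e+01  9.86547366e+01
  4.91660379e-02  8.70806042e+01]
[-0.2177  0.1882  0.3923 -0.174  -2.6047 -0.8194]
[-0.2177  0.1882  0.3923  0.6003  0.4121 -0.1274]
```

```bash
R='-0.2177 0.05 0.3923 -0.174 -2.6047 -0.8194'; python3 -m crank '-0.22 0.05 0.39 -0.174 -2.605 -0.819;-0.22 0.05 0.39 -0.174 -2.605 -0.819;-0.22 0.05 0.39 -0.174 -2.605 -0.819;-0.22 0.05 0.39 -0.174 -2.605 -0.819;-0.22 0.05 0.39 -0.174 -2.605 -0.819;-0.22 0.05 0.39 -0.174 -2.605 -0.819;-0.22 0.05 0.39 -0.174 -2.605 -0.819;-0.22 0.05 0.39 -0.174 -2.605 -0.819'; python3 -c "
from plan import *
p,R,o=cur();print(o['q'])
print(row(tcp(CASE,-.075,0,back=.08)))"
```

```text
time: 1.3
ee_pos: [0.4524, -0.1548, 0.228]
tcp_rot: [-104.5, -14.0, 7.3]
wrist_force: [1.3, -0.2, -0.3]
opening: 0.0851
[-14.01682711 -23.53417489 -18.97093065  76.3408252   -8.52468329
  69.14907434]
[-1.0000e-03  1.3210e-01  7.2900e-02 -9.7600e-02 -1.4627e+00 -4.6020e-01]
```

```bash
python3 -m crank '-0.001 0.05 0.03 -0.098 -1.463 -0.46;-0.001 0.05 0.03 -0.098 -1.463 -0.46;-0.001 0.05 0.03 -0.098 -1.463 -0.46;-0.001 0.05 0.03 -0.098 -1.463 -0.46;-0.001 0.05 0.03 -0.098 -1.463 -0.46;-0.001 0.05 0.03 -0.098 -1.463 -0.46;-0.001 0.05 0.03 -0.098 -1.463 -0.46;-0.001 0.05 0.03 -0.098 -1.463 -0.46';python3 -m crank '0 0 0 0 -0.15 -0.05;0 0 0 0 -0.3 -0.1;0 0 0 0 -0.3 -0.1' ; python3 -c "
from plan import *
p,R,o=cur();print(o['q'])
print(row(tcp(CASE,-.075,0,back=.08)))"
```

```text
time: 2.1
ee_pos: [0.4619, -0.1385, 0.1734]
tcp_rot: [-122.8, -5.5, 76.5]
wrist_force: [-0.4, 0.5, 0.5]
opening: 0.0856
time: 2.4
ee_pos: [0.4619, -0.1394, 0.1731]
tcp_rot: [-123.7, -0.9, 93.8]
wrist_force: [0.1, 0.2, -0.3]
opening: 0.0857
[-26.23714389 -35.65607926 -36.87495017  59.09830145  16.79643911
 -25.30592983]
[ 0.0234  0.0848  0.0307 -0.0223 -0.0257  0.0009]
```

```bash
python3 -m crank '0.012 0.04 0.015 -0.022 -0.026 0;0.023 0.085 0.031 -0.022 -0.026 0.001;0.023 0.085 0.031 -0.022 -0.026 0.001;0.023 0.085 0.031 -0.022 -0.026 0.001;0.023 0.085 0.031 -0.022 -0.026 0.001'; python3 -c "
from plan import *
print(row(tcp(CASE,-.075,0)))
crop('top',230,130,130,110,6,'t2.png')"
```

```text
time: 2.9
ee_pos: [0.4831, -0.1135, 0.0889]
tcp_rot: [-125.2, 0.1, 94.9]
wrist_force: [0.1, -0.6, 0.9]
opening: 0.0854
[ 0.0005  0.0817  0.003   0.0032 -0.001  -0.0017]
```

View pics/t2.png

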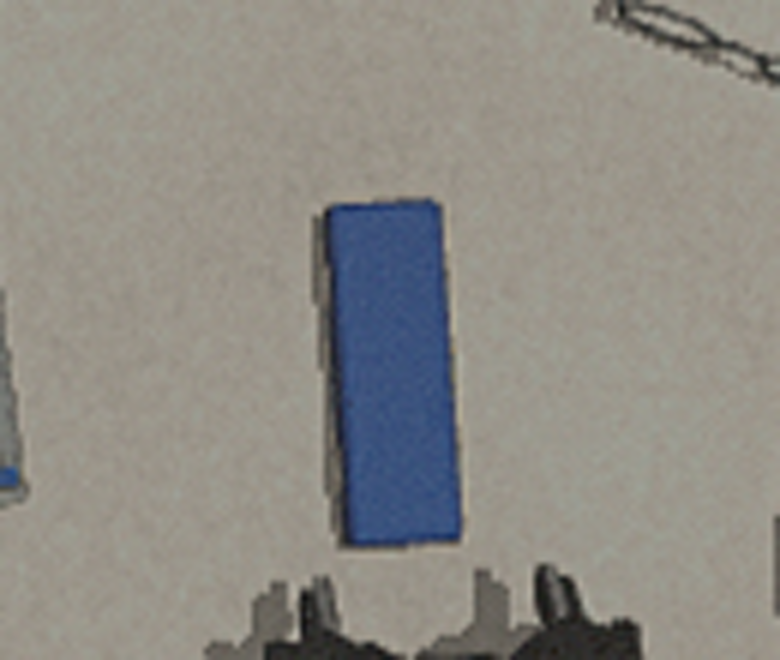

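The fingers straddle the case line, with tips at about (320,580) and (553,570) and the case's near end at about (345–462,545). I'll check the lateral offset by projecting it.

```bash
python3 -c "
from plan import *
p,R,o=cur()
for s in(-1,1):
    print((proj('top',[p+R.apply([s*.0427,.011,0])])-[230,130])*6)
r=tcp(CASE,-.075,0)
print((proj('top',[CASE[0]+Ro.from_euler('z',CASE[1]).apply([-.072,y,.038]) for y in(-.024,.024)])-[230,130])*6)
"
```

```text
[[521.87647034 556.7979931 ]]
[[316.86690825 568.82205125]]
[[459.72001417 533.0493538 ]
 [348.62284372 539.72408527]]
```

```bash
python3 -m crank '0 0.03 0.001 0.003 -0.001 -0.002;0 0.055 0.002 0.003 -0.001 -0.002;0 0.07 0.003 0.003 -0.001 -0.002;0 0.082 0.003 0.003 -0.001 -0.002;0 0.082 0.003 0.003 -0.001 -0.002' && python3 -m crank '0 0 0 0 0 0;0 0 0 0 0 0;0 0 0 0 0 0;0 0 0 0 0 0;0 0 0 0 0 0;0 0 0 0 0 0;0 0 0 0 0 0;0 0 0 0 0 0' 1 70;python3 -c "
from plan import *
print(row(tcp(CASE,-.075,0)))"
```

```text
time: 3.45
ee_pos: [0.5271, -0.1095, 0.0175]
tcp_rot: [-124.8, -0.1, 95.0]
wrist_force: [0.3, 0.3, 0.7]
opening: 0.0854
time: 4.25
ee_pos: [0.5271, -0.1094, 0.0188]
tcp_rot: [-125.0, -0.0, 95.1]
wrist_force: [-4.1, -1.1, 6.7]
opening: 0.0491
[ 0.0001 -0.0011 -0.0013 -0.0005  0.0008  0.001 ]
```

```bash
python3 -m crank '0 -0.008 -0.006 0 0 0;0 -0.03 -0.021 0 0 0;0 -0.065 -0.0455 0 0 0;0 -0.1 -0.07 0 0 0;0 -0.123 -0.086 0 0 0;0 -0.123 -0.086 0 0 0;0 -0.123 -0.086 0 0 0';python3 -c "
from plan import *
p,R,o=cur();print(o['q'])
for n in('side',):
    im=vision.camera(n); cv2.imwrite('pics/s1.png',cv2.resize(im[80:330,100:420,::-1],None,fx=2.5,fy=2.4,interpolation=cv2.INTER_CUBIC)[:600,:800])
T=tcp(NEST,-.150,.10,20);print(T[0],row(T))
T=tcp(NEST,-.150,.10,20);print(T[0],row(T))
"
```

```text
time: 4.95
ee_pos: [0.5266, -0.1092, 0.1676]
tcp_rot: [-124.9, -0.1, 95.1]
wrist_force: [0.7, -0.5, -3.4]
opening: 0.0492
[-18.3974092  -29.52003342 -34.76130514  52.20709511  13.20319755
 -19.59691595]
[0.3990641  0.12156542 0.12109379] [ 0.2409 -0.0231  0.1131  0.3446 -0.0704 -0.0307]
[0.3990641  0.12156542 0.12109379] [ 0.2409 -0.0231  0.1131  0.3446 -0.0704 -0.0307]
```

View pics/s1.png

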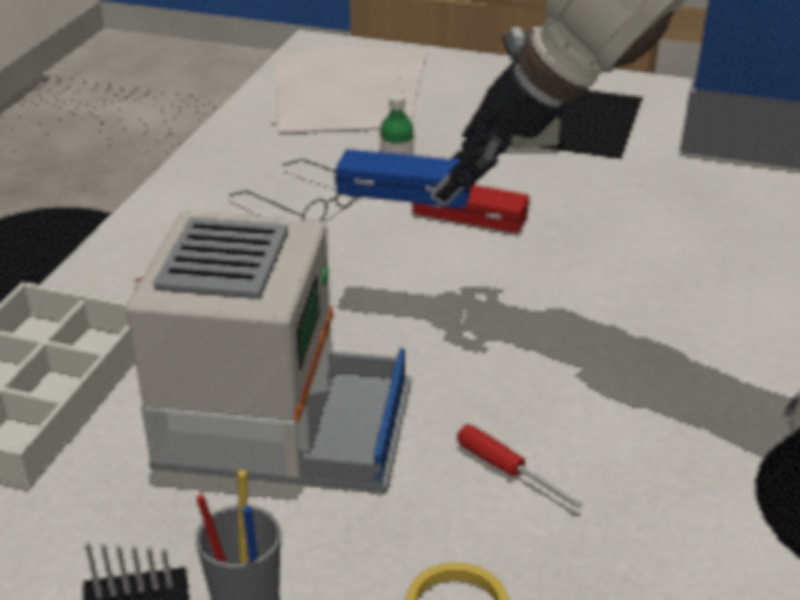

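```bash
python3 -m crank '0 -0.025 0.035 0 0 0;0 -0.05 0.075 0 0 0;0 -0.05 0.113 0 0 0;0.03 -0.05 0.113 0.05 0 0;0.07 -0.05 0.113 0.1 -0.01 -0.005;0.11 -0.05 0.113 0.16 -0.02 -0.01;0.15 -0.05 0.113 0.22 -0.04 -0.02;0.19 -0.05 0.113 0.28 -0.06 -0.025' - 100 && python3 -m crank '0.03 0 0 0.06 0 0;0.05 0 0 0.06 0 0;0.05 0 0 0.06 0 0;0.05 0 0 0.06 0 0';python3 -c "
from plan import *
T=tcp(NEST,-.165,.107,20);print(T[0],row(T))"
```

```text
time: 5.8
ee_pos: [0.3879, 0.0707, 0.1427]
tcp_rot: [-108.6, 0.2, 98.8]
wrist_force: [0.9, -0.4, -1.7]
opening: 0.0489
time: 6.2
ee_pos: [0.3806, 0.1189, 0.1421]
tcp_rot: [-105.2, 0.2, 98.9]
wrist_force: [-0.2, -1.2, -1.8]
opening: 0.0488
[0.38426809 0.11910003 0.12809379] [-0.0003  0.0145  0.0002  0.0033 -0.0085 -0.0065]
```

```bash
python3 -m crank '0 0.014 0 0.003 -0.008 -0.006;0 0.014 0 0.003 -0.008 -0.006;0 0.014 0 0.003 -0.008 -0.006;0 0.014 0 0.003 -0.008 -0.006' ; cat > held.py <<'E'
from plan import *
from fit import BOX,sil
from scipy.optimize import minimize
import sys
def caseinfer(d,p,R):
    # case centre nominal in tool frame, plus offset d=(along,lat,up mm, tilt deg, yaw deg) in case axes
    d=np.asarray(d); f=PHI; x=np.array([0,1.,0]); a=np.array([np.sin(f),0,-np.cos(f)])
    Rl=Ro.from_matrix(np.column_stack([x,a,np.cross(x,a)]))   # tool in case axes
    Rc=R*Rl.inv()
    off=np.array([.075-S_,0,.02-H_])-.008*a
    return p+Rc.apply(off+d[:3]/1e3), Rc*Ro.from_euler('yz',d[3:],degrees=True)
def fit(names=("top","side"),pic=None):
    p,R,o=cur(); M={};V={}
    for n in names:
        im=vision.camera(n).astype(int); m=(im[:,:,2]-im[:,:,0]>30); nr=sil(n,Ro.identity().apply(caseinfer(np.zeros(5),p,R)[1].apply(BOX*1.25))+caseinfer(np.zeros(5),p,R)[0])
        M[n]=(m&(nr>0)); V[n]=(im.max(2)>75)|m
        if pic: cv2.imwrite(f"pics/{pic}_{n}.png",im[:,:,::-1])
    def cost(d):
        c,Rc=caseinfer(d,p,R); P=Rc.apply(BOX)+c; e=0
        for n in names: s=sil(n,P)>0; e+=((s!=M[n])&V[n]).sum()
        return e+.3*(np.asarray(d)**2).sum()*.2
    r=None;x=np.zeros(5)
    for k in range(3):
        r=minimize(cost,x,method="Nelder-Mead",options=dict(initial_simplex=np.vstack([x,x+np.diag([5,5,5,4,4])]))); x=r.x
    return r.x,r.fun,cost(np.zeros(5)),caseinfer(r.x,p,R)
if __name__=="__main__":
    for nm in(("top",),("side",),("top","side")):
        x,f,f0,(c,Rc)=fit(nm)
        ln=Ro.from_euler('z',-NEST[1]).apply(c-NEST[0])*1e3; dd=Ro.from_euler('z',-NEST[1]).apply(Rc.apply([1,0,0]))
        print(nm,"off",x.round(1),"cost",f,f0,"nest centre",ln.round(1),"down",np.degrees(-np.arcsin(dd[2])).round(1),"yaw",np.degrees(np.arctan2(dd[1],dd[0])).round(1))
E
python3 held.py; python3 -c "
from plan import *
T=tcp(NEST,-.165,.107,20);print(T[0],row(T)); crop('side',130,150,220,165,3.6,'s2.png')"
```

```text
time: 6.6
ee_pos: [0.3851, 0.1187, 0.1302]
tcp_rot: [-105.2, -0.0, 99.3]
wrist_force: [-0.1, 0.2, -2.1]
opening: 0.0488
('top',) off [ 6.7 -1.6  2.8 -1.   1. ] cost 60.41857676236825 141.0 nest centre [-79.6  -2.3 102.7] down 18.8 yaw 0.8
('side',) off [6.3 0.6 0.6 0.4 0.2] cost 206.46734421340685 274.0 nest centre [-80.6   0.  100.9] down 20.2 yaw 0.0
('top', 'side') off [ 6.8 -0.5 -0.2  2.4  0.5] cost 257.13960956111015 424.0 nest centre [-80.4  -0.9 100.1] down 22.2 yaw 0.3
[0.38426809 0.11910003 0.12809379] [ 0.0001  0.002   0.0015  0.0034 -0.0026 -0.0004]
```

View pics/s2.png

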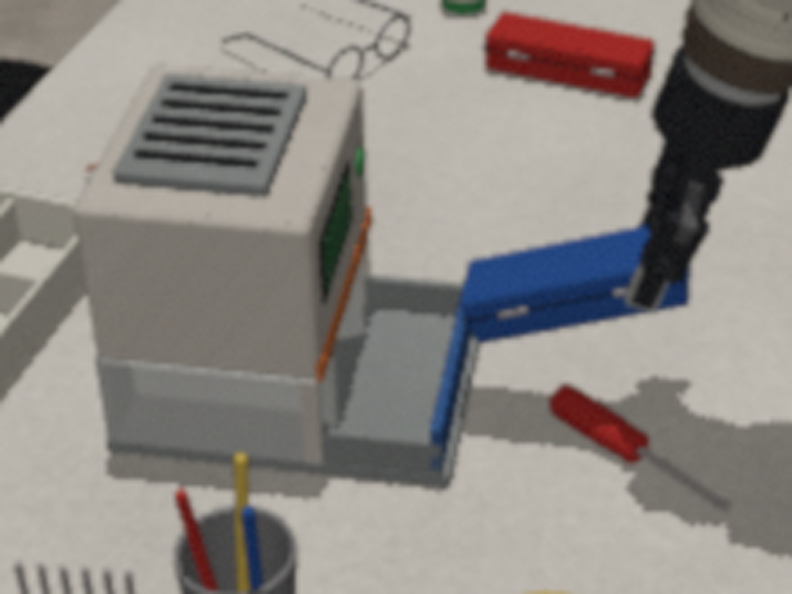

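```bash
sed -i 's/S_,H_=.025,.027/S_,H_=.0185,.027/' plan.py; cat > wp.py <<'E'
from plan import *
import sys
def F(xf,zf,th,y=.001):   # by nose-bottom edge (mm), nose-down th
    t=np.radians(th); return tcp(NEST,(xf-150*np.cos(t))/1e3,(zf+150*np.sin(t))/1e3,th,y=y)
def show(w):
    p,R,o=cur()
    for a in w: print(a,row(F(*a),(p,R)))
if __name__=="__main__": show([tuple(map(float,a.split(','))) for a in sys.argv[1:]])
E
python3 wp.py 10,43.8,20 50,29.2,20 85,16.5,20 118,4.5,20
```

```text
(10.0, 43.8, 20.0) [ 0.0011  0.0187 -0.023   0.0034 -0.0024 -0.0004]
(50.0, 29.2, 20.0) [ 0.0012  0.0432 -0.0577  0.0034 -0.0024 -0.0004]
(85.0, 16.5, 20.0) [ 0.0013  0.0647 -0.0882  0.0034 -0.0024 -0.0004]
(118.0, 4.5, 20.0) [ 0.0013  0.0849 -0.1169  0.0034 -0.0024 -0.0004]
```

```bash
python3 -m crank '0.001 0.009 -0.011 0.003 -0.002 0;0.001 0.019 -0.023 0.003 -0.002 0;0.001 0.027 -0.035 0.003 -0.002 0;0.001 0.035 -0.046 0.003 -0.002 0;0.001 0.043 -0.058 0.003 -0.002 0;0.001 0.054 -0.073 0.003 -0.002 0;0.001 0.065 -0.088 0.003 -0.002 0;0.001 0.065 -0.088 0.003 -0.002 0'; python3 held.py; python3 -c "
from h import *
crop('side',130,150,220,165,3.6,'s3.png')"; python3 wp.py 85,16.5,20 100,11,20 118,4.5,20 128,3,18.5
```

```text
time: 7.65
ee_pos: [0.4863, 0.1369, 0.0894]
tcp_rot: [-104.9, 0.0, 99.4]
wrist_force: [-0.7, -0.0, -1.7]
opening: 0.0492
('top',) off [-5.1 -0.4 -3.2  5.6  2.8] cost 94.5455293820306 167.0 nest centre [16.1  0.4 57.9] down 25.7 yaw 3.0
('side',) off [-1.6 -0.8 -1.5  7.3 -5.7] cost 215.5182406264978 273.0 nest centre [19.1 -0.1 58.6] down 27.3 yaw -6.4
('top', 'side') off [-4.  -0.8 -1.9  7.1 -1.6] cost 319.3647025824994 432.0 nest centre [16.4 -0.  59.4] down 27.2 yaw -1.8
(85.0, 16.5, 20.0) [ 0.0001 -0.0002 -0.0006  0.0003 -0.0001 -0.0003]
(100.0, 11.0, 20.0) [ 0.0001  0.009  -0.0136  0.0003 -0.0001 -0.0003]
(118.0, 4.5, 20.0) [ 0.0002  0.02   -0.0293  0.0003 -0.0001 -0.0003]
(128.0, 3.0, 18.5) [ 0.0002  0.0264 -0.0363 -0.0259 -0.0001 -0.0003]
```

View pics/s3.png

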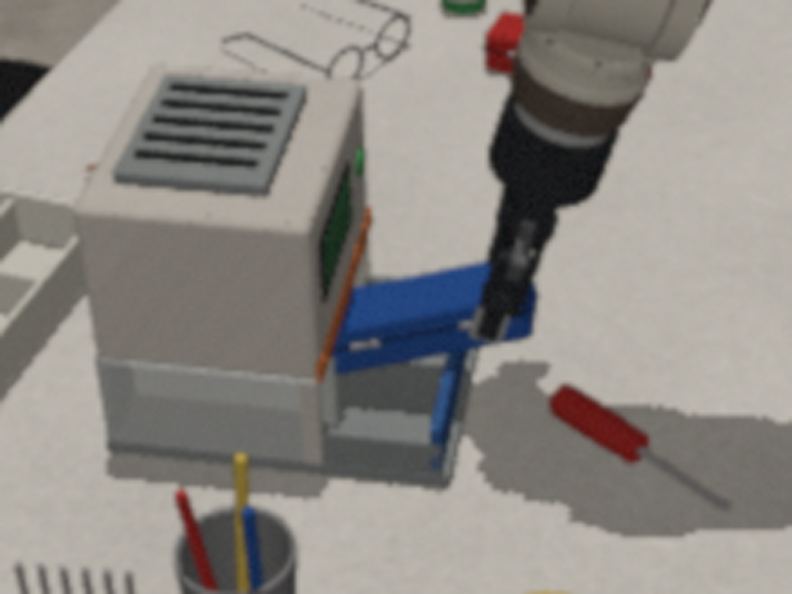

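The case passes over the lip and under the stripe at about (345,330), without contact forces. I'll continue.

```bash
python3 -m crank '0 0.005 -0.007 0 0 0;0 0.009 -0.0135 0 0 0;0 0.015 -0.022 0 0 0;0 0.020 -0.029 0 0 0;0 0.020 -0.029 0 0 0'; python3 wp.py 118,4.5,20 128,3,18.5 140,3,17 150,3,15.5 ; python3 -c "
from plan import *
print(cur()[2]['wrist_force'],cur()[2]['torque'])"
```

```text
time: 8.4
ee_pos: [0.5189, 0.1423, 0.0777]
tcp_rot: [-104.9, 0.0, 99.4]
wrist_force: [0.3, -0.4, -1.8]
opening: 0.0488
(118.0, 4.5, 20.0) [ 0.0003 -0.0015  0.0002 -0.0012 -0.0004 -0.0006]
(128.0, 3.0, 18.5) [ 0.0003  0.0049 -0.0067 -0.0274 -0.0004 -0.0006]
(140.0, 3.0, 17.0) [ 0.0003  0.0105 -0.0161 -0.0536 -0.0004 -0.0006]
(150.0, 3.0, 15.5) [ 0.0003  0.0157 -0.0236 -0.0798 -0.0003 -0.0007]
[ 0.34766875 -0.3654025  -1.82191814] [-0.09093563  0.35020784 -0.00581937]
```

```bash
python3 -m crank '0 0.002 -0.003 -0.014 0 0;0 0.005 -0.0065 -0.027 0 0;0 0.008 -0.011 -0.040 0 0;0 0.0105 -0.016 -0.053 0 0;0 0.0105 -0.016 -0.053 0 0'; python3 wp.py 140,3,17 145,3,16 150,3,15.5 153,3,15; python3 -c "
from plan import *
print(cur()[2]['wrist_force'],cur()[2]['torque'])"
```

```text
time: 8.9
ee_pos: [0.5356, 0.1451, 0.0719]
tcp_rot: [-108.0, 0.0, 99.4]
wrist_force: [-5.2, -1.3, -0.0]
opening: 0.0488
(140.0, 3.0, 17.0) [ 0.0002  0.0007 -0.0011 -0.0001 -0.0002 -0.0004]
(145.0, 3.0, 16.0) [ 0.0002  0.0038 -0.0043 -0.0175 -0.0002 -0.0004]
(150.0, 3.0, 15.5) [ 0.0002  0.0062 -0.0083 -0.0262 -0.0002 -0.0004]
(153.0, 3.0, 15.0) [ 0.0002  0.008  -0.0104 -0.035  -0.0002 -0.0004]
[-5.22163223 -1.25819069 -0.03455129] [-0.15452496  1.17954775 -0.07189909]
```

```bash
python3 -m crank '0 0.002 -0.0025 -0.010 0 0;0 0.004 -0.0045 -0.0175 0 0;0 0.0065 -0.0085 -0.026 0 0;0 0.0065 -0.0085 -0.026 0 0'; python3 -m crank '0 0 0 0 0 0'; python3 wp.py 150,3,15.5 154,3,15.5 157,3,15; python3 - <<'E'
from h import *
import cv2
a=[cv2.resize(vision.camera(n)[y:y+h,x:x+w,::-1],(400,400),interpolation=cv2.INTER_CUBIC) for n,x,y,w,h in(("side",190,190,100,100),("top",150,140,100,100))]
cv2.imwrite("pics/c4.png",np.hstack(a))
E
```

```text
time: 9.3
ee_pos: [0.5454, 0.1467, 0.0686]
tcp_rot: [-109.5, 0.0, 99.4]
wrist_force: [-7.8, -1.4, 2.6]
opening: 0.0489
time: 9.4
ee_pos: [0.5453, 0.1467, 0.0686]
tcp_rot: [-109.5, 0.0, 99.4]
wrist_force: [-7.9, -1.8, 1.9]
opening: 0.0489
(150.0, 3.0, 15.5) [ 0.0002  0.     -0.     -0.0008 -0.0001 -0.0004]
(154.0, 3.0, 15.5) [ 0.0002  0.0014 -0.0038 -0.0008 -0.0001 -0.0004]
(157.0, 3.0, 15.0) [ 0.0002  0.0032 -0.0059 -0.0095 -0.0001 -0.0004]
```

View pics/c4.png

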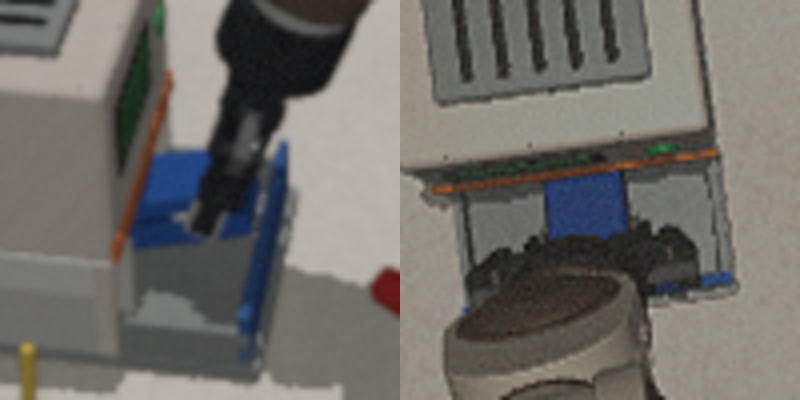

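```bash
python3 -m crank '0 0 -0.002 0 0 0;0 0.0005 -0.004 0 0 0;0 0.001 -0.0065 0 0 0;0 0.001 -0.0065 0 0 0;0 0.001 -0.0065 0 0 0'; python3 wp.py 157,4,15.5 157,3,13 157,3,10; python3 held.py; python3 -c "
from plan import *
print(cur()[2]['wrist_force'],cur()[2]['torque'])"
```

```text
time: 10.0
ee_pos: [0.551, 0.1477, 0.0692]
tcp_rot: [-109.3, 0.0, 99.5]
wrist_force: [-8.7, -0.5, 1.7]
opening: 0.0492
(157.0, 4.0, 15.5) [ 0.0002 -0.     -0.0013 -0.0026  0.     -0.0004]
(157.0, 3.0, 13.0) [ 0.0002  0.005   0.0028 -0.0463  0.     -0.0004]
(157.0, 3.0, 10.0) [ 0.0002  0.0102  0.0071 -0.0986  0.     -0.0004]
('top',) off [-16.9   0.9  -8.2  14.9   9. ] cost 475.40469026542024 618.0 nest centre [70.3  1.7 39.4] down 30.3 yaw 10.1
('side',) off [-4.2  1.1 -6.7  8.6  1.5] cost 787.3979822129935 847.0 nest centre [82.9  1.9 37.5] down 24.3 yaw 1.6
('top', 'side') off [-37.5  -5.6 -14.2  47.3 -29.5] cost 763.5708975169917 1466.0 nest centre [48.8 -4.8 39.1] down 60.0 yaw -42.1
[-8.76682043 -1.26531002  0.07423948] [-0.2773076   1.93387803 -0.05488025]
```

```bash
python3 wp.py 157,3.5,14.5 158,3,13  159,3,10 | cat; python3 -m crank '0 0.001 -0.0015 -0.01 0 0;0 0.0025 -0.001 -0.023 0 0;0 0.004 0.0005 -0.036 0 0;0 0.005 0.002 -0.046 0 0;0 0.005 0.002 -0.046 0 0'; python3 wp.py 158,3,13 158.5,3,11.5 159,3,10 160,3,7;  python3 -c "
from plan import *
print(cur()[2]['wrist_force'],cur()[2]['torque'])"
```

```text
(157.0, 3.5, 14.5) [ 0.0002  0.0021  0.0004 -0.02    0.     -0.0004]
(158.0, 3.0, 13.0) [ 0.0002  0.0054  0.0019 -0.0462  0.     -0.0004]
(159.0, 3.0, 10.0) [ 0.0002  0.0109  0.0052 -0.0986  0.     -0.0004]
time: 10.7
ee_pos: [0.5504, 0.1476, 0.0634]
tcp_rot: [-112.0, 0.0, 99.5]
wrist_force: [-9.2, -1.2, 0.3]
opening: 0.0491
(158.0, 3.0, 13.0) [ 0.0002  0.0002 -0.0006 -0.0002  0.0001 -0.0004]
(158.5, 3.0, 11.5) [ 0.0002  0.0028  0.0013 -0.0263  0.0001 -0.0004]
(159.0, 3.0, 10.0) [ 0.0002  0.0055  0.003  -0.0525  0.0001 -0.0004]
(160.0, 3.0, 7.0) [ 2.000e-04  1.110e-02  6.400e-03 -1.049e-01  1.000e-04 -4.000e-04]
[-9.15720517 -1.19710482  0.3259122 ] [-0.2771406   1.97033689 -0.08799837]
```

```bash
python3 -m crank '0 0.0028 0.001 -0.026 0 0;0 0.0055 0.003 -0.052 0 0;0 0.0083 0.0045 -0.079 0 0;0 0.011 0.006 -0.105 0 0;0 0.011 0.006 -0.105 0 0'; python3 wp.py 160,3,7 160.5,3,5 161,3,3 161,3,1;  python3 -c "
from plan import *
print(cur()[2]['wrist_force'],cur()[2]['torque'])
crop('side',190,190,100,80,7.5,'s5.png')"
```

```text
time: 11.2
ee_pos: [0.5487, 0.1473, 0.0502]
tcp_rot: [-118.0, 0.0, 99.5]
wrist_force: [-8.7, -1.6, -0.9]
opening: 0.049
(160.0, 3.0, 7.0) [ 0.0002 -0.0005 -0.0002  0.0001  0.0003 -0.0005]
(160.5, 3.0, 5.0) [ 0.0002  0.003   0.0024 -0.0348  0.0003 -0.0005]
(161.0, 3.0, 3.0) [ 0.0002  0.0066  0.0049 -0.0697  0.0003 -0.0005]
(161.0, 3.0, 1.0) [ 0.0002  0.0101  0.0078 -0.1046  0.0003 -0.0005]
[-8.70852651 -1.63412765 -0.93274356] [-0.29033988  1.94484783  0.03105605]
```

View pics/s5.png

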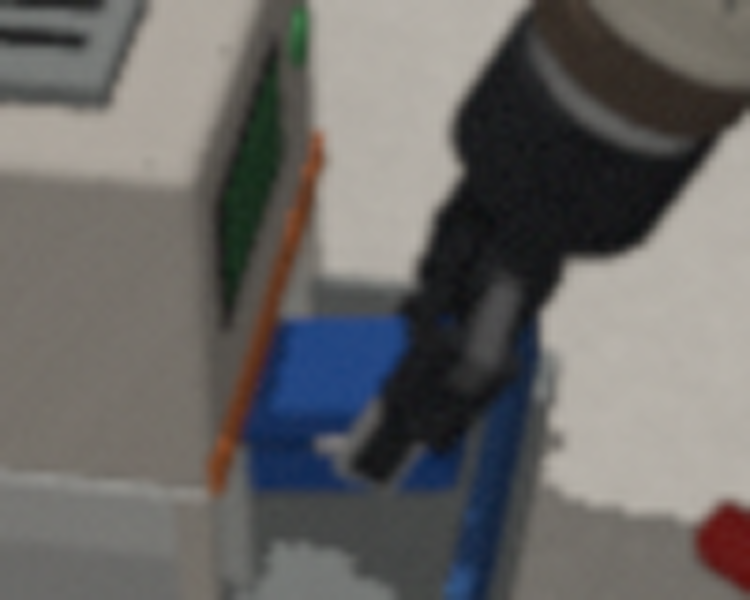

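```bash
python3 -m crank '0 0.0015 0.001 -0.018 0 0;0 0.003 0.0024 -0.035 0 0;0 0.005 0.0036 -0.053 0 0;0 0.0066 0.005 -0.07 0 0;0 0.0085 0.0064 -0.088 0 0;0 0.010 0.0078 -0.105 0 0;0 0.010 0.0078 -0.105 0 0'; python3 wp.py 161,3,1 161,2,0 161,1,0 161,0,0 161,-2,0;  python3 -c "
from plan import *
print(cur()[2]['wrist_force'],cur()[2]['torque'])"
```

```text
time: 11.95
ee_pos: [0.5466, 0.1469, 0.0374]
tcp_rot: [-124.0, 0.0, 99.5]
wrist_force: [-7.4, -0.6, -0.7]
opening: 0.0489
(161.0, 3.0, 1.0) [ 0.0003 -0.0002 -0.0001 -0.0003  0.0004 -0.0004]
(161.0, 2.0, 0.0) [ 0.0003  0.0023  0.002  -0.0178  0.0004 -0.0004]
(161.0, 1.0, 0.0) [ 0.0003  0.0031  0.0025 -0.0178  0.0004 -0.0004]
(161.0, 0.0, 0.0) [ 0.0003  0.0039  0.0031 -0.0178  0.0004 -0.0004]
(161.0, -2.0, 0.0) [ 0.0003  0.0056  0.0042 -0.0178  0.0004 -0.0004]
[-7.43815259 -0.58644566 -0.67511095] [-0.18470222  2.1118754  -0.02888631]
```

```bash
python3 -m crank '0 0.002 0.0002 -0.009 0 0;0 0.003 0.001 -0.018 0 0;0 0.0035 0.0015 -0.018 0 0;0 0.0035 0.0015 -0.018 0 0'; python3 wp.py 162,1,0;python3 -m crank '0 0.0004 0.0003 0 0 0;0 0.0008 0.0006 0 0 0;0 0.0008 0.0006 0 0 0';python3 -m crank '0 0.0004 0.0003 0 0 0;0 0.0008 0.0006 0 0 0;0 0.0008 0.0006 0 0 0'; python3 wp.py 162,-1,0;  python3 -c "
from plan import *
print(cur()[2]['wrist_force'],cur()[2]['torque'])"
```

```text
time: 12.35
ee_pos: [0.5482, 0.1472, 0.0349]
tcp_rot: [-125.1, 0.0, 99.5]
wrist_force: [-8.2, -0.3, 1.0]
opening: 0.0487
(162.0, 1.0, 0.0) [ 0.0002  0.0006  0.0017  0.0016  0.0002 -0.0003]
time: 12.65
ee_pos: [0.5485, 0.1473, 0.0345]
tcp_rot: [-125.1, 0.0, 99.5]
wrist_force: [-8.0, -1.5, 2.1]
opening: 0.0488
time: 12.95
ee_pos: [0.5488, 0.1474, 0.034]
tcp_rot: [-125.2, 0.0, 99.5]
wrist_force: [-8.6, 0.0, 3.2]
opening: 0.049
(162.0, -1.0, 0.0) [ 0.0002  0.0011  0.0028  0.0035  0.0001 -0.0003]
[-8.59750167  0.02782038  3.22501011] [-0.16403493  1.22808011 -0.03887625]
```

```bash
python3 wp.py 162,1,0 162,1,-1 162,1,-2; python3 -c "
from plan import *
crop('side',190,200,100,75,8,'s6.png')"
```

```text
(162.0, 1.0, 0.0) [ 0.0002 -0.0006  0.0017  0.0035  0.0001 -0.0003]
(162.0, 1.0, -1.0) [ 0.0002  0.0011  0.0032 -0.014   0.0001 -0.0003]
(162.0, 1.0, -2.0) [ 0.0002  0.0027  0.0048 -0.0314  0.0001 -0.0003]
```

View pics/s6.png

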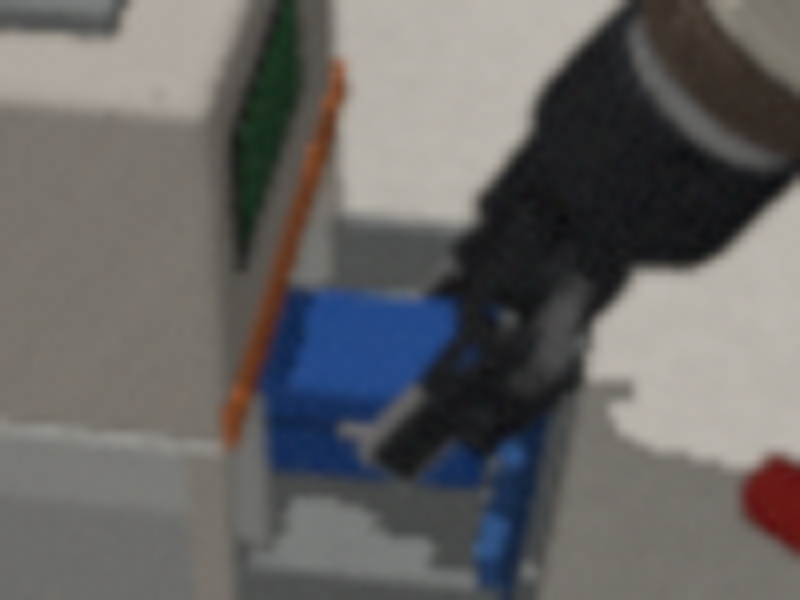

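```bash
python3 -c "
from plan import *
Z=Ro.from_euler('z',NEST[1])
for z in (.0015,.0065,.038):
    for y in(.023,):
        print(z,((proj('side',[NEST[0]+Z.apply([x,y,z]) for x in(.02,.03,.04,.05,.06,.07,.08)])-[190,200]+.5)*8-.5).round().tolist())
print(((proj('side',[NEST[0]+Z.apply(v) for v in([0,.086,.04],[0,-.086,.04],[-.008,.086,.04],[.072,.088,.072])])-[190,200]+.5)*8-.5).round().tolist())
"
```

```text
0.0015 [[454.0, 489.0], [423.0, 486.0], [392.0, 483.0], [361.0, 479.0], [330.0, 476.0], [299.0, 473.0], [268.0, 470.0]]
0.0065 [[454.0, 477.0], [423.0, 474.0], [392.0, 471.0], [360.0, 468.0], [329.0, 465.0], [298.0, 461.0], [268.0, 458.0]]
0.038 [[453.0, 402.0], [421.0, 399.0], [389.0, 396.0], [358.0, 393.0], [326.0, 389.0], [295.0, 386.0], [263.0, 383.0]]
[[484.0, 543.0], [565.0, 188.0], [511.0, 546.0], [240.0, 443.0]]
```

```bash
python3 -m crank '0 0.0005 0.0005 -0.009 0 0;0 0.001 0.001 -0.018 0 0;0 0.001 0.001 -0.018 0 0';python3 -c "
from plan import *
print(cur()[2]['wrist_force'],cur()[2]['torque'])"; python3 -m crank '0 0.0007 0.0007 -0.009 0 0;0 0.0015 0.0015 -0.018 0 0;0 0.0015 0.0015 -0.018 0 0';  python3 -c "
from plan import *
print(cur()[2]['wrist_force'],cur()[2]['torque'])"; python3 wp.py 162,1,-2
```

```text
time: 13.3
ee_pos: [0.5482, 0.1473, 0.032]
tcp_rot: [-126.2, 0.0, 99.5]
wrist_force: [-9.0, -1.4, 1.6]
opening: 0.0491
[-9.0201997  -1.44958781  1.63833142] [-0.23850923  1.4000023  -0.07146969]
time: 13.6
ee_pos: [0.5488, 0.1474, 0.0316]
tcp_rot: [-127.4, 0.0, 99.5]
wrist_force: [-10.7, -1.4, 9.1]
opening: 0.0484
[-10.67309677  -1.36437307   9.07543739] [-0.28732965  1.57837876 -0.11151489]
(162.0, 1.0, -2.0) [ 0.0001  0.0007  0.0035  0.0067 -0.     -0.0002]
```

```bash
python3 -m crank '0 -0.0009 0.0006 0 0 0;0 -0.0015 0.0014 0 0 0;0 -0.0015 0.0014 0 0 0';python3 -c "
from plan import *
print(cur()[2]['wrist_force'],cur()[2]['torque'])"; python3 -m crank '0 -0.0006 0.0008 0 0 0;0 -0.0012 0.0016 0 0 0;0 -0.0012 0.0016 0 0 0';  python3 -c "
from plan import *
print(cur()[2]['wrist_force'],cur()[2]['torque'])"; python3 wp.py 162,1,-2
```

```text
time: 13.9
ee_pos: [0.5469, 0.1471, 0.0317]
tcp_rot: [-127.3, 0.0, 99.5]
wrist_force: [-9.9, -0.7, 6.4]
opening: 0.049
[-9.87836861 -0.73598958  6.4381902 ] [-0.17590161  1.51873585 -0.0023649 ]
time: 14.2
ee_pos: [0.5456, 0.1469, 0.0322]
tcp_rot: [-127.4, -0.0, 99.4]
wrist_force: [-0.1, -0.3, 5.0]
opening: 0.0489
[-0.10198879 -0.27490293  4.95537443] [-0.03885994  0.96422136 -0.09882615]
(162.0, 1.0, -2.0) [ 0.0001  0.0031  0.0012  0.0072 -0.0003 -0.0002]
```

```bash
python3 -m crank '0 0 0 0 0 0;0 0 0 0 0 0;0 0 0 0 0 0' - 20;python3 -m crank '0 0 0 0 0 0;0 0 0 0 0 0;0 0 0 0 0 0;0 0 0 0 0 0;0 0 0 0 0 0;0 0 0 0 0 0' -0.6; python3 -c "
from plan import *
print(cur()[2]['wrist_force'])
crop('side',190,200,100,75,8,'s7.png')"
```

```text
time: 14.5
ee_pos: [0.5456, 0.1469, 0.0322]
tcp_rot: [-127.4, -0.0, 99.4]
wrist_force: [-0.9, 1.4, 5.9]
opening: 0.0489
time: 15.1
ee_pos: [0.5449, 0.1466, 0.0311]
tcp_rot: [-127.3, 0.0, 99.4]
wrist_force: [0.2, -0.2, 2.1]
opening: 0.0682
[ 0.21512259 -0.18267604  2.09233954]
```

View pics/s7.png

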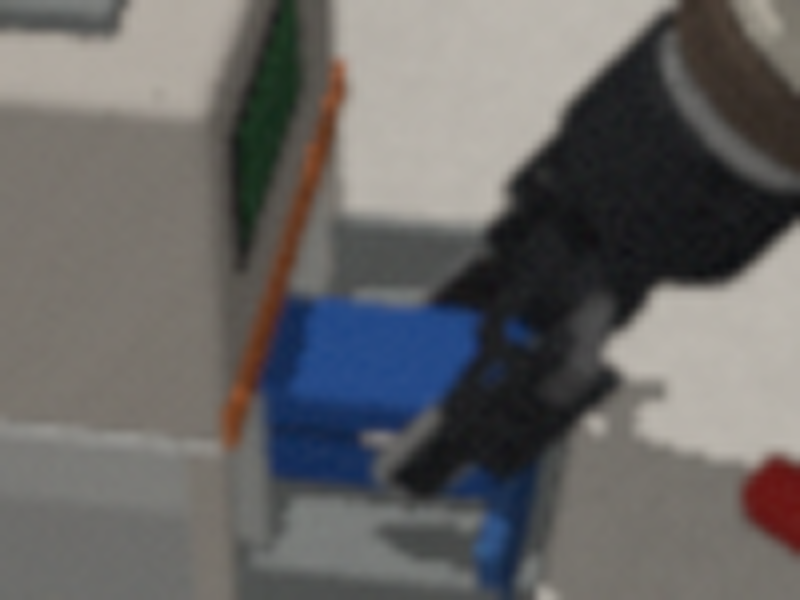

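```bash
python3 -m crank '0 -0.004 -0.003 0 0 0;0 -0.012 -0.0092 0 0 0;0 -0.024 -0.0185 0 0 0;0 -0.04 -0.031 0 0 0;0 -0.056 -0.043 0 0 0;0 -0.08 -0.045 0 0 0;0 -0.12 -0.045 0 0 0;0 -0.16 -0.045 0 0 0'; python3 -m crank '0 -0.04 0.03 0 0 0;0 -0.06 0.07 0 0 0;0 -0.06 0.11 0 0 0;0 -0.06 0.11 0 0 0;0 -0.06 0.11 0 0 0'; python3 - <<'E'
from plan import *
from fit import BOX,sil
import cv2
Z=Ro.from_euler('z',NEST[1]); P=NEST[0]+Z.apply(BOX+[.075,0,.02])
out=[]
for n,x,y,w,h in(("side",190,190,100,100),("top",150,140,100,100)):
    im=vision.camera(n)[:,:,::-1].copy(); c=cv2.resize(im[y:y+h,x:x+w],(400,400),interpolation=cv2.INTER_CUBIC)
    hl=cv2.convexHull(proj(n,P).astype(np.float32))[:,0]; hl=((hl-[x,y]+.5)*4-.5).round().astype(np.int32)
    cv2.polylines(c,[hl.reshape(-1,1,2)],True,(0,255,255),1); out.append(c)
cv2.imwrite("pics/end.png",np.hstack(out))
E
```

```text
time: 15.95
ee_pos: [0.4833, 0.1363, 0.1868]
tcp_rot: [-127.2, 0.0, 99.4]
wrist_force: [2.0, 0.3, 0.3]
opening: 0.0682
time: 16.45
ee_pos: [0.4042, 0.1404, 0.1743]
tcp_rot: [-124.5, 0.8, 98.9]
wrist_force: [-0.3, 0.2, 0.4]
opening: 0.0684
```

View pics/end.png

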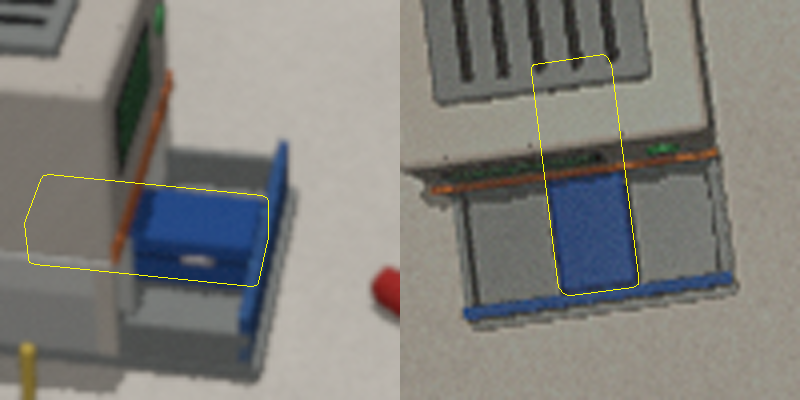

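The visible part of the case matches the predicted outline of a level, seated case in both views. Its rear end is against the lip and the gripper is clear, so I'm handing in.

```bash
python3 -c "
from workcell import bot
print(bot.job_done(), bot.get_obs()['time'])"
```

```text
the job is handed in; nothing more can be done
the job is handed in; nothing more can be done
```

The blue case is loaded in the marking machine: it lies level on the nest floor, held between the backstop and the lip. I handed the job in at about 16.5 s.

I gripped it near its rear end and tipped it about 20° nose-down over the lip and under the head. It then pushed the backstop in by up to about 20 mm. I turned it level in small steps until it touched the floor, slid it back until the lip took the backstop's force, and let go.

**What the last checks showed**
- **Position:** in both cameras, the part of the case you can see matched the predicted outline of a level, seated case. Its far end and the backstop are hidden under the head, so I could not see them.
- **Forces:** at the lip the wrist force along the nest fell from about 10 N to 0. The highest wrist force I read was about 14 N.
- **Robot:** the gripper was clear and touching nothing at hand-in.

**What disagreed or was not checked**
- **Case in the grip:** a camera fit put the case about 6.5 mm further forward in the grip than planned. The backstop force suggested it was close to the plan. I left enough room for either.
- **Tilt:** the case was about 2.5° nose-down in the grip when its nose touched the floor. I corrected that before letting go.
- **Camera fits under the head:** these were unreliable because the head hid part of the case, so I ignored them.
- **Other objects:** I did not re-measure the red case or the other objects on the bench. The arm stayed well clear of them.

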